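# Get the cooker's weight out from behind the jars

## Robot

A 6-joint arm with a two-finger parallel gripper is mounted at the origin on the work surface. World frame = base frame: x ahead of the robot, y to its left, z up, the work surface at z = 0. Lengths are in mm, angles in rad, forces in N, time in s.
With the tool pointing down it reaches from about 325 to 875 mm from the base axis. Payload 4.4 kg.
Tool frame: the origin (TCP) lies on the centre line of the jaws, within the pads' length; the fingertips stand ahead of it and the grasp point (between the pads) lies 6 mm ahead of it (ctrl.tcp_to_tips is the z of the fingertips in the tool frame, in mm); z points along the fingers, y is the direction in which the jaws open and shut (so a half turn about z gives the same grasp; the last joint's range is limited). The gripper opens to 85 mm and grips with 20 to 120 N. Pads are 22 mm wide; open, the fingers measure 114 mm over their backs; the gripper's body (76 mm by 85 mm) begins 54 mm behind the grasp point. The pads swing forward as they close: fully open they stand 13 mm farther back than shut.
Start: joints at [-1.365, 0.207, 1.542, -0, 1.393, -0.15], TCP at [200.284, -538.994, 256.282] pointing down, gripper open.
Joint ranges: [-2.73, 2.73], [-0.86, 2.22], [0.23, 2.46], [-1.11, 4.25], [0.08, 2.63], [-2.82, 2.82]. Speed limits (rad/s): [2.79, 2.79, 3.14, 3.14, 3.14, 3.14].

## Interface

Orientations are given as a 3x3 rotation matrix whose columns are the frame's x, y, z axes.
In Python, from plant import ctrl, sensors, optics gives the robot as it stands. Calls block until the motion is done:
- ctrl.move_ptp(position, orientation): joint-space move of the TCP to a pose.
- ctrl.move_l(position, rot=None, vel=150, threshold=None): straight line of the TCP; rot=None keeps the orientation; vel is the mean speed in mm/s. With threshold (N) it stops when the force on the tool has changed by that much, and returns True; else False.
- ctrl.set_joints(angles): joint-space move.
- ctrl.gripper_to(opening, force=None): finger opening in mm; force is the grip in N (None keeps the last); returns when the fingers have stopped.
- ctrl.hold(seconds).
- ctrl.solve_ik(position, orientation): joint angles nearest the present ones, or None.
- sensors.read_state(): the state.
- optics.grab_frame(name): name is "scene" or "top" or "wrist"; returns (picture, depth): 400x640x3 uint8, red, green, blue; 400x640 float32, mm along the optical axis (not along the pixel's ray), 0 where there is no reading.
- optics.camera_params(name): a dict with "mtx" (3x3 intrinsics, pixels), "k1" (the pictures are not rectified: a ray, as slopes to the right and down, at radius r is drawn at 1 + k1 r^2 times it, then the intrinsics apply), "R" (3x3) and "t" (3): a world point X has camera coordinates R X + t; the wrist camera has in their place "T_tool_cam" (4x4, takes a point from camera to tool coordinates, whose origin is the TCP and whose axes are the flange's). Camera axes: x right, y down, z forward; pixel columns grow to the right and rows downward; lengths in mm; the calibration is good to about 2 mm. A picture is of the moment at which its call begins: read the wrist's pose just before it. camera_params takes no time and is no camera call.
A pose or a line that the arm cannot do raises ctrl.MotionError and nothing moves.
- ctrl.finish_job(): hands the job in, once; it reports no verdict.
The state is a dict: "t": time; "q": joint angles; "qvel": joint speeds; "tau": joint torques, N m; "eef_pos": TCP position; "eef_rot": TCP orientation; "force": force on the tool from outside, world axes, zero at the start; "wrist_torque": the same for the moment, N m; "grip_width": finger opening in mm.
Only numpy, scipy, OpenCV 4.12 (cv2) and the standard library are available. Lean on these libraries where they do the work, as an engineer would, in place of code of your own. Each camera call takes 0.05 s, during which the arm holds its last target.

## Task

The pressure cooker's little weight has been left on the tray, hemmed in behind the clip-lid jar, the pepper mill and the square tin. Stand all three on the chopping board, then fetch the weight and set it over the vent pipe on the cooker's lid so that it sits fully down, and then stand the jar, the mill and the tin each back on the spot of the tray where it stood at the start. Knock nothing over and leave the little salt bowl and the low spice pot in the tray's front corners where they are.

Things in the scene. Friction and masses are not known exactly. Their poses are not given: they have to be found in the camera images.
- jar: Clip-lid glass jar with cinnamon sticks, about 300 g, 116 mm tall. Origin: centre of underside, z up. Glass body 64 mm across up to 86 mm, then neck and 60 mm lid. A wire clasp stands out 4 mm on the jar's -x side, 72 to 96 mm up: grip the body along the jar's y, about 75 mm up. Starts upright on the tray on one of three spots around the weight, shuffled among jar, mill and tin.
- mill: Turned dark-wood pepper mill, about 250 g, 138 mm tall, round. Origin: centre of underside, z up. Foot 56 mm across, waist 38 mm, head 52 mm across and cylindrical from 98 to 118 mm up (grip there, about 106 mm up), domed above, small steel nut on top. Starts upright on the tray.
- tin: Square steel tea tin, about 220 g, 56 x 56 mm, body 112 mm tall, round press-in lid (48 mm across) up to 123 mm. Origin: centre of underside, z up; x and y are square to its flat sides. Grip it across two flats, about 90 mm up. Starts upright on the tray.
- weight: Cooker's pressure weight: steel, 38 mm across and 28 mm high, with a 32 mm black cap up to 46 mm; 110 g, round. Origin: centre of underside, z up. Bore 19 mm across, 20 mm deep, in the middle of the underside. Starts upright on the tray; of jar, mill and tin one stands close on its robot side (-x), two close at its left and right, too tall for the gripper to come down to it.
- vent: Vent on the cooker's lid, fixed to it, 30 mm off the lid's centre away from the long handle: flat boss 52 mm across with an upright pipe 8 mm across, 14 mm tall. Origin: centre of the boss's flat top at the foot of the pipe (168 mm above the counter), z up. The weight's underside comes to rest there, the pipe in its bore.
- cooker: Closed steel pressure cooker, left or right of the tray, fixed. 220 mm across (lid 232 mm), lid top at 162 mm. Origin: centre of underside; a long black handle points along its +x out to 265 mm from the centre (top at 160 mm), a short one lies on the -x side out to 140 mm.
- board: Wooden chopping board lying on the counter on the other side of the tray from the cooker, 300 mm (its x) by 170 mm (its y), 18 mm thick. Origin: centre of its underside, so the top is 18 mm above it. Fixed, empty at the start.
- tray: Low wooden tray, 220 mm (its x) by 240 mm (its y), floor 8 mm thick with a rim up to 12 mm. Origin: on its underside, 5 mm to the +x side of the middle. Fixed. Jar, mill, tin, weight, salt bowl and spice pot stand on its floor.
- salt_bowl: Little terracotta salt bowl, 56 mm across, 30 mm tall, loose in the tray's front left corner (-x, +y). Origin: centre of its underside. Bystander: leave it where it is.
- spice_pot: Low round spice pot, glass with a flat steel lid, 42 mm across, 31 mm tall, loose in the tray's front right corner (-x, -y). Origin: centre of its underside. Bystander: leave it where it is.
Not all that is in view belongs to the job. What is shaped like the jar but green is not meant.

How it is judged (in metres and radians):
On the way, in this order (a step that is already met when the one before it is completed fails the run):
1. jar, mill and tin all stand upright and released on the chopping board (x of jar in the frame of board between -0.145 and 0.145 m and y of jar in the frame of board between -0.08 and 0.08 m and z of jar in the frame of board between 0.014 and 0.024 m and angle between each of jar, mill, tin's own z axis and vertical below 0.12 rad and contact force between the fingers and jar below 0.1 N and linear speed of each of jar, mill, tin below 0.02 m/s and angular speed of each of jar, mill, tin below 0.3 rad/s and x of mill in the frame of board between -0.145 and 0.145 m and y of mill in the frame of board between -0.08 and 0.08 m and z of mill in the frame of board between 0.014 and 0.024 m and contact force between the fingers and mill below 0.1 N and x of tin in the frame of board between -0.145 and 0.145 m and y of tin in the frame of board between -0.08 and 0.08 m and z of tin in the frame of board between 0.014 and 0.024 m and contact force between the fingers and tin below 0.1 N), for 0.2 s.
2. the weight sits over the vent pipe, fully down on the boss and released (horizontal distance between weight and vent below 0.008 m and z of weight in the frame of vent between -0.003 and 0.004 m and angle between weight's own z axis and vertical below 0.12 rad and contact force between the fingers and weight below 0.1 N and linear speed of weight below 0.02 m/s and angular speed of weight below 0.3 rad/s), for 0.2 s.
At the end, for the whole second after the job is handed in: The weight sits upright over the vent pipe, within 8 mm of its axis and fully down (within 3 to 4 mm) on the boss; jar, mill and tin each stand upright on the tray within 15 mm of where they stood at the start; all are released and at rest (all of step 2 and distance of each of jar, mill, tin from where it was at the start of the episode below 0.015 m and angle between each of jar, mill, tin's own z axis and vertical below 0.12 rad and linear speed of each of jar, mill, tin below 0.02 m/s and angular speed of each of jar, mill, tin below 0.3 rad/s); the robot touches nothing.
It fails at once if jar, mill, tin or weight is knocked over (leans more than 40 degrees) (angle between any of jar, mill, tin, weight's own z axis and vertical above 0.7 rad).
It fails at once if the salt bowl or the spice pot is shifted by more than 20 mm (distance of any of salt_bowl, spice_pot from where it was at the start of the episode above 0.02 m).
It also fails if it takes over 144 s, if anything falls off the work surface, if the arm or the gripper's body presses on something with over 40 N, if the wrist force passes 120 N, or if a joint passes its speed limit or range.

## Working session

There is one attempt and no reset: what is moved stays moved. The work goes in short steps, each a Python script; the robot and the scene stay as the last script left them, time stands still between calls to the robot, and variables do not carry over. Pictures are saved under pics/ and viewed, and the job is handed in when it is done.

```bash
mkdir -p pics; ls
python3 - <<'E'
from plant import ctrl,sensors,optics
import cv2,numpy as np
for n in("scene","top"):
    p,d=optics.grab_frame(n); cv2.imwrite(f"pics/{n}0.png",p[:,:,::-1]); np.savez(f"{n}0.npz",p=p,d=d)
    print(n,optics.camera_params(n))
print(optics.camera_params("wrist"),ctrl.tcp_to_tips,sensors.read_state())
E
```

```text
pics
scene {'mtx': array([[376.00147893,   0.        , 322.61440918],
       [  0.        , 376.00147893, 199.69218698],
       [  0.        ,   0.        ,   1.        ]]), 'k1': -0.03149527610801252, 'R': array([[ 0.80186144,  0.59715128,  0.02070197],
       [ 0.38516773, -0.49009894, -0.78195195],
       [-0.45679759,  0.63499085, -0.62299485]]), 't': array([-475.4934433 ,  -93.72182883, 1222.72362634])}
top {'mtx': array([[431.6896986 ,   0.        , 308.72080942],
       [  0.        , 431.6896986 , 202.28647414],
       [  0.        ,   0.        ,   1.        ]]), 'k1': 0.004356319772904738, 'R': array([[-2.33445487e-02, -9.99727061e-01,  9.14590893e-04],
       [-9.97441676e-01,  2.32293346e-02, -6.76054873e-02],
       [ 6.75657898e-02, -2.49047067e-03, -9.97711713e-01]]), 't': array([  69.4328997 ,  564.67983514, 1194.35146781])}
{'mtx': array([[326.15970566,   0.        , 317.73503258],
       [  0.        , 326.15970566, 196.50316805],
       [  0.        ,   0.        ,   1.        ]]), 'k1': -0.02856908595072454, 'T_tool_cam': array([[ 1.11461210e-03, -9.63912554e-01, 
[... 374 characters left out ...]
+00, -2.31406522e-05,
        1.39351432e+00, -1.50516312e-01]), 'qvel': array([ 0.00029321, -0.00193431, -0.00316158, -0.00039904, -0.0002254 ,
       -0.00128602]), 'tau': array([ 1.65358292e-04, -3.84090292e+01, -2.92546427e+01, -2.81289767e-04,
        4.86049888e-03, -1.30883473e-05]), 'eef_pos': array([ 200.14934785, -538.37254041,  255.2317336 ]), 'eef_rot': array([[ 9.37361241e-01,  3.48358586e-01, -4.46774588e-04],
       [ 3.48358752e-01, -9.37359079e-01,  2.03381518e-03],
       [ 2.89708762e-04, -2.06205735e-03, -9.99997832e-01]]), 'force': array([0.10111508, 0.80012111, 0.29996808]), 'wrist_torque': array([-0.00843186, -0.02598142, -0.0349997 ]), 'grip_width': 84.88228961309683}
```

View pics/scene0.png

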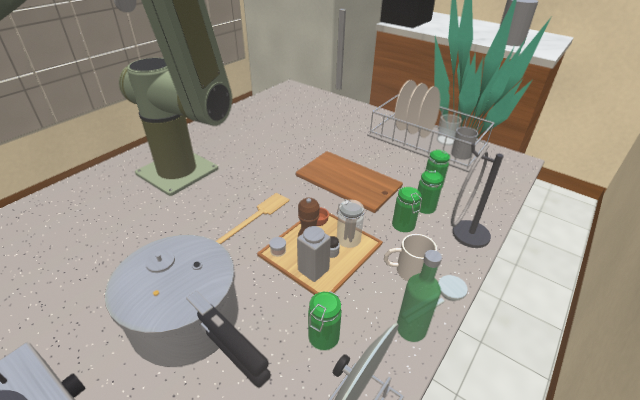

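View pics/top0.png

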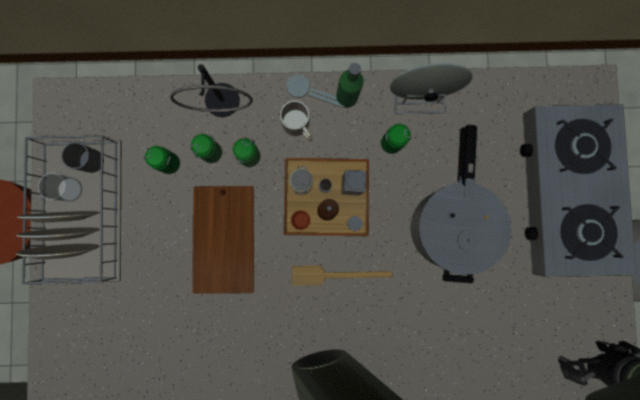

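```bash
cat > h.py <<'E'
import numpy as np,cv2
from plant import ctrl,sensors,optics
def ray(name,uv):
    c=optics.camera_params(name); 
    D=np.array([c['k1'],0,0,0,0.])
    r=cv2.undistortPoints(np.array(uv,float).reshape(-1,1,2),c['mtx'],D,None,None).reshape(-1,2)
    return np.c_[r,np.ones(len(r))]
def cloud(name,d,pose=None):
    c=optics.camera_params(name)
    v,u=np.nonzero(d>0); r=ray(name,np.c_[u,v])*d[v,u][:,None]
    if name=="wrist":
        T=c['T_tool_cam']; p,R=pose
        X=(r@T[:3,:3].T+T[:3,3])@np.array(R).T+p
    else: X=(r-c['t'])@c['R']
    out=np.full(d.shape+(3,),np.nan); out[v,u]=X
    return out
def atz(name,uv,z):
    c=optics.camera_params(name); r=ray(name,uv)@c['R']; o=-c['R'].T@c['t']
    return o+r*((z-o[2])/r[:,2:])
def down(yaw):  # tool y axis at angle yaw in world xy, z down
    y=np.array([np.cos(yaw),np.sin(yaw),0]); z=np.array([0,0,-1.]); return np.c_[np.cross(y,z),y,z]
E
python3 - <<'E'
from h import *
z=np.load('top0.npz');p=z['p'];d=z['d'];C=cloud('top',d)
a=cv2.resize(p[150:245,275:380],None,fx=7,fy=6,interpolation=cv2.INTER_CUBIC)
cv2.imwrite('pics/tray.png',a[:,:,::-1])
a=cv2.resize(p[170:290,400:530],None,fx=5,fy=5,interpolation=cv2.INTER_CUBIC)
cv2.imwrite('pics/cook.png',a[:,:,::-1])
s=np.load('scene0.npz')
a=cv2.resize(s['p'][180:300,240:400],None,fx=5,fy=5,interpolation=cv2.INTER_CUBIC)
cv2.imwrite('pics/strays.png',a[:,:,::-1])
for u,v in [(302,180),(325,184),(354,181),(328,208),(300,220),(354,223),(463,227),(463,240),(223,240),(467,130)]: print(u,v,C[v,u].round())
E
```

```text
302 180 [617.  72. 125.]
325 184 [613.  11.  58.]
354 181 [610. -60. 134.]
328 208 [542.   9. 147.]
300 220 [517.  82.  11.]
354 223 [505. -67.  40.]
463 227 [ 486. -323.  160.]
463 240 [ 455. -320.  164.]
223 240 [466. 298.  18.]
467 130 [ 731. -348.  152.]
```

View pics/tray.png

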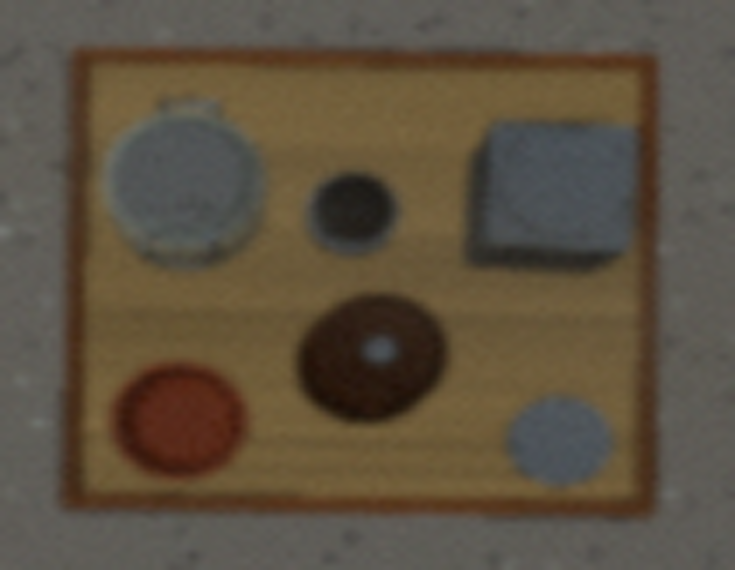

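View pics/cook.png

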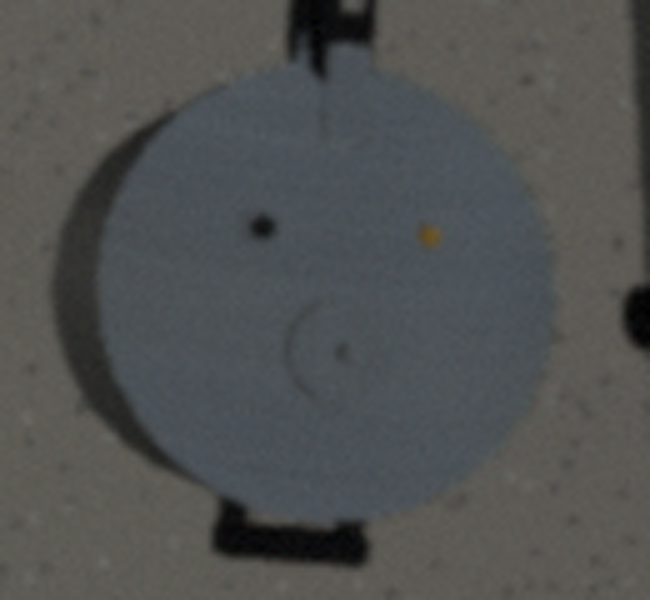

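View pics/strays.png

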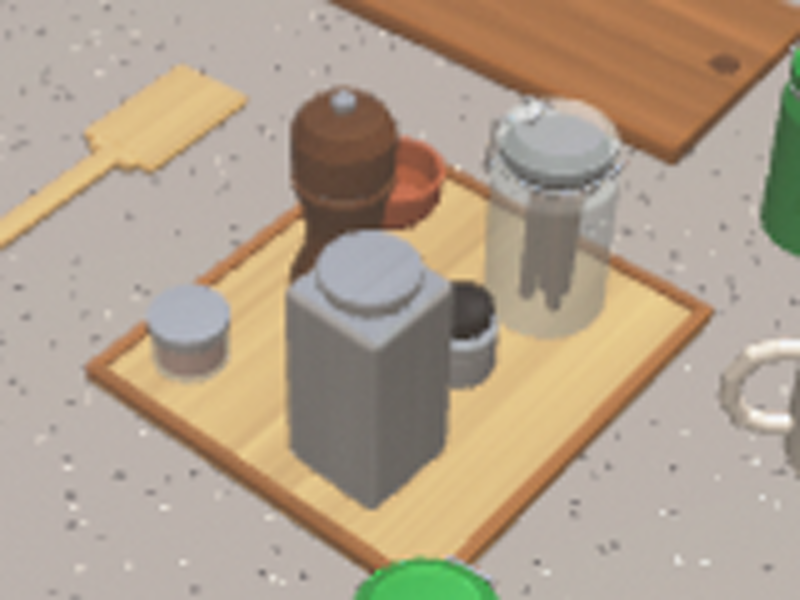

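Run:
```python
from h import *
def snap(n):
    s=sensors.read_state(); p,d=optics.grab_frame('wrist')
    cv2.imwrite(f'pics/{n}.png',p[:,:,::-1]); np.savez(n+'.npz',p=p,d=d,pos=s['eef_pos'],R=s['eef_rot']); print(s['t'],s['eef_pos'],s['q'])
ctrl.move_ptp([500,-330,350],down(-np.pi/2)); ctrl.hold(.3); snap('w_cook')
ctrl.move_ptp([590,10,340],down(-np.pi/2)); ctrl.hold(.3); snap('w_tray')
```

```text
1.8083 [ 499.4796983  -330.65307965  349.76910463] [-7.29147523e-01  2.03818791e-01  1.35380847e+00 -4.00830328e-05
  1.58436738e+00  8.42973981e-01]
3.4833 [590.05352985   9.05599584 339.99814532] [-1.31214514e-01  1.88105789e-01  1.39185741e+00 -6.95699364e-05
  1.56164427e+00  1.44110373e+00]
```

View pics/w_cook.png

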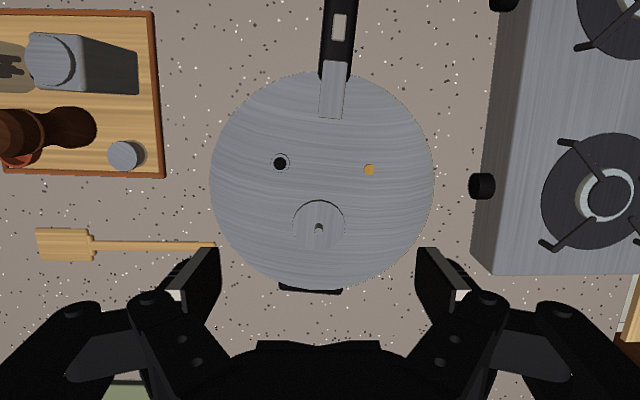

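View pics/w_tray.png

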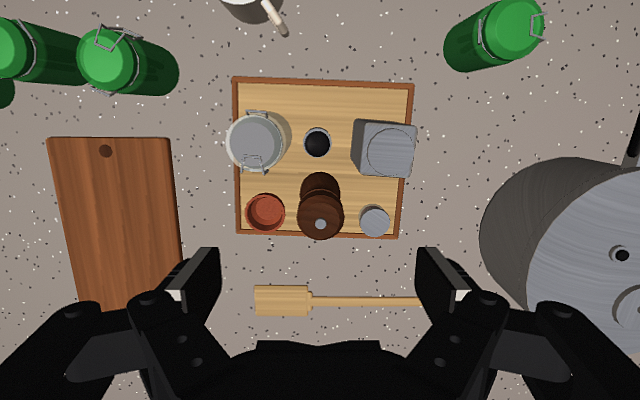

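Run:
```python
import numpy as np,cv2
p=np.load('w_tray.npz')['p'];a=cv2.resize(p[70:245,220:420],None,fx=4,fy=3.4,interpolation=cv2.INTER_CUBIC)[:600]
a=cv2.resize(p[95:245,220:420],None,fx=4,fy=4,interpolation=cv2.INTER_CUBIC)
cv2.imwrite('pics/w_tray_c.png',a[:,:,::-1])
p=np.load('w_cook.npz')['p'];a=cv2.resize(p[190:265,270:370],None,fx=8,fy=8,interpolation=cv2.INTER_CUBIC)
cv2.imwrite('pics/w_cook_c.png',a[:,:,::-1])
```

```text
(no output)
```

View pics/w_tray_c.png

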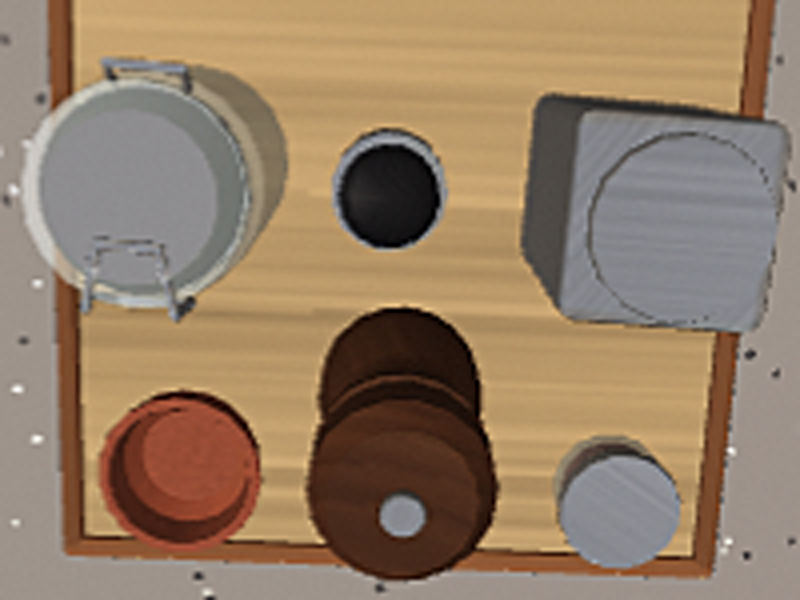

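View pics/w_cook_c.png

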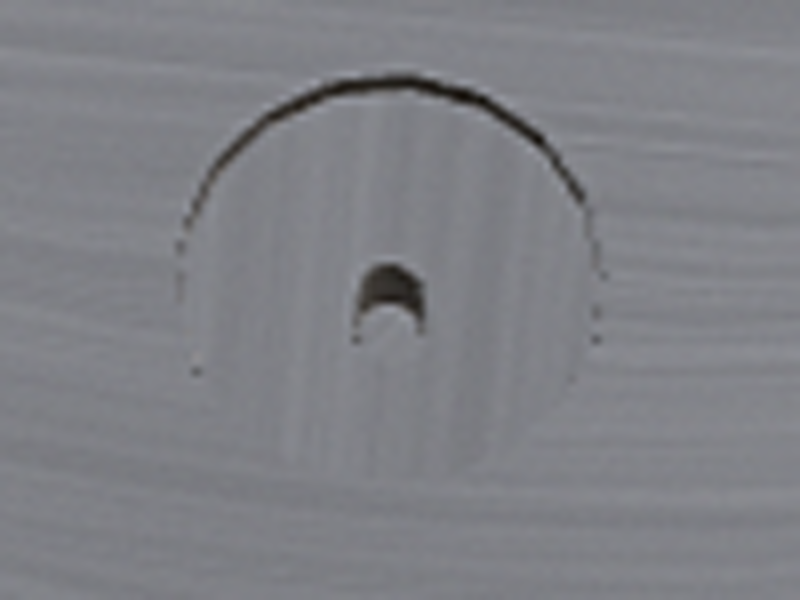

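```bash
cat >> h.py <<'E'
def wz(f,uv,z):
    w=np.load(f+'.npz'); T=optics.camera_params('wrist')['T_tool_cam']
    r=ray('wrist',uv)@T[:3,:3].T@w['R'].T; o=w['R']@T[:3,3]+w['pos']
    return o+r*((np.array(z)-o[2])/r[:,2])[:,None]
E
python3 - <<'E'
from h import *
f=lambda u,v,s,u0,v0:((u+.5)/s-.5+u0,(v+.5)/s-.5+v0)
print('vent',wz('w_cook',[f(391,278,8,270,190),f(390,327,8,270,190)],[168,182]).round(1))
t=[f(*q,4,220,95) for q in [(402,515),(388,197),(683,228),(619,508),(182,468)]]
print('nut weight tinlid pot bowl',wz('w_tray',t,[146,54,131,39,38]).round(1))
print('tin top corners',wz('w_tray',[f(*q,4,220,95) for q in [(583,108),(788,125),(757,331),(564,318)]],[120]*4).round(1))
print('tray corners', wz('w_tray',[(233,77),(414,84),(397,239),(236,233)],[12]*4).round(1))
print('board corners', wz('w_tray',[(47,138),(168,137)],[18]*2).round(1))
# top: nut etc
g=lambda u,v:((u+.5)/7-.5+275,(v+.5)/6-.5+150)
print('top nut',atz('top',[g(379,348)],146).round(1),'weight',atz('top',[g(353,211)],54).round(1),'vent',atz('top',[((342.5)/5-.5+400,352.5/5-.5+170)],182).round(1))
w=np.load('w_tray.npz');C=cloud('wrist',w['d'],(w['pos'],w['R']))
def fit(lo,hi,x,y,r):
    m=(C[...,2]>lo)&(C[...,2]<hi)&(abs(C[...,0]-x)<r)&(abs(C[...,1]-y)<r)
    P=C[m]; v,u=np.nonzero(m)
    print(m.sum(),np.median(P[:,2]).round(1),'mid',((P.min(0)+P.max(0))/2).round(1),'mean',P.mean(0).round(1),'px',u.min(),u.max(),v.min(),v.max(), 'ext',np.ptp(P,0).round(1))
    return m
m=fit(118,130,617,72,45);fit(126,140,610,-60,45);fit(115,128,610,-60,50);fit(48,60,610,11,30);fit(132,146,540,9,40);fit(100,120,540,9,40)
fit(12,16,600,10,300);
z=np.load('top0.npz');C=cloud('top',z['d']);print('top');fit(118,130,617,72,45);fit(112,140,610,-60,50);fit(48,60,610,11,30);fit(10,25,440,300,200)
E
```

```text
vent [[ 454.7 -331.7  168. ]
 [ 453.8 -331.6  182. ]]
nut weight tinlid pot bowl [[541.8   6.2 146. ]
 [612.   10.   54. ]
 [612.8 -64.4 131. ]
 [505.  -68.6  39. ]
 [519.   80.   38. ]]
tin top corners [[641.7 -39.7 120. ]
 [637.6 -92.2 120. ]
 [584.  -88.1 120. ]
 [587.5 -36.7 120. ]]
tray corners [[ 693.8  118.4   12. ]
 [ 685.2 -116.8   12. ]
 [ 468.  -108.3   12. ]
 [ 477.5  128.7   12. ]]
board corners [[617.6 377.6  18. ]
 [617.7 209.7  18. ]]
top nut [[543.    6.6 146. ]] weight [[610.8  10.7  54. ]] vent [[ 454.8 -326.2  182. ]]
2483 123.4 mid [617.3  75.5 122.9] mean [620.   74.6 122.8] px 226 281 115 175 ext [62.  57.7  9.8]
1765 131.7 mid [612.4 -64.5 130.5] mean [613.  -64.  131.6] px 367 414 128 175 ext [47.5 47.3  7.9]
1069 119.9 mid [600.7 -52.3 121.5] mean [616.7 -58.7 119.7] px 336 417 122 201 ext [81.2 83.2 12.7]
509 53.9 mid [611.9  10.2  52.6] mean [612.    9.9  53.6] px 304 329 131 156 ext [31.1 31.1  7.7]
1284 138.1 mid [541.4   6.2 139. ] mean [544.1   6.3 137.9] px 299 341 199 239 ext [45.2 44.6 14. ]
149 112.1 mid [558.6   6.4 110. ] mean [562.9   7.3 111.4] px 298 342 189 207 ext [17.1 48.5 20. ]
2733 13.2 mid [571.7  10.6  14. ] mean [582.1  42.1  13.4] px 97 532 0 303 ext [423.7 598.7   4. ]
top
371 122.5 mid [619.1  75.2 124. ] mean [619.1  76.2 122.5] px 290 312 168 191 ext [59.6 57.  11.9]
460 129.1 mid [600.9 -51.1 124.5] mean [611.3 -62.3 126.1] px 335 365 170 201 ext [80.6 80.4 24.9]
96 53.2 mid [611.8  10.5  53.4] mean [611.9  10.9  53. ] px 320 330 179 190 ext [30.4 27.8 10.7]
6654 18.1 mid [479.4 244.   17.5] mean [470.  294.   17.9] px 192 294 177 293 ext [321.  287.1  15. ]
```

```bash
cat >> h.py <<'E'
def pick(x,y,g,yaw,width,force=50,high=300):
    R=down(yaw)
    ctrl.gripper_to(85)
    ctrl.move_ptp([x,y,high],R)
    ctrl.move_l([x,y,g+6],vel=150)
    ctrl.gripper_to(width-12,force)
    s=sensors.read_state(); print('gripped',s['grip_width'].round(1),s['eef_pos'].round(1),s['force'].round(1))
    ctrl.move_l([x,y,high],vel=150)
    s=sensors.read_state(); print('lifted',s['grip_width'].round(1),s['force'].round(1),s['t'])
def place(x,y,g,yaw,high=300,over=4,thr=5):
    R=down(yaw)
    ctrl.move_ptp([x,y,high],R)
    ctrl.move_l([x,y,g+6+over],vel=130)
    ctrl.hold(.2)
    hit=ctrl.move_l([x,y,g+6-3],vel=15,threshold=thr)
    s=sensors.read_state(); print('touch',hit,s['eef_pos'].round(1),s['force'].round(1))
    ctrl.gripper_to(85)
    ctrl.move_l([x,y,high],vel=150); print(sensors.read_state()['t'])
D=np.pi/180
E
python3 - <<'E'
from h import *
pick(541.5,6.3,114,-92*D,52)
place(480,292,124,-92*D)
s=sensors.read_state();p,d=optics.grab_frame('top');cv2.imwrite('pics/top1.png',p[:,:,::-1]);p,d=optics.grab_frame('scene');cv2.imwrite('pics/scene1.png',p[:,:,::-1])
E
```

```text
Traceback (most recent call last):
  File "h.py", line 32, in pick
    s=sensors.read_state(); print('gripped',s['grip_width'].round(1),s['eef_pos'].round(1),s['force'].round(1))
                                            ^^^^^^^^^^^^^^^^^^^^^
AttributeError: 'float' object has no attribute 'round'
```

Only a print bug; the mill is gripped. I'll carry on from here.

```bash
sed -i "s/s\['grip_width'\].round(1)/round(float(s['grip_width']),1)/" h.py
python3 - <<'E'
from h import *
s=sensors.read_state(); print(s['grip_width'],s['eef_pos'].round(1),s['force'].round(1))
ctrl.move_l([541.5,6.3,300],vel=150)
s=sensors.read_state(); print('lifted',s['grip_width'],s['force'].round(1),s['t'])
place(480,292,124,-92*D)
p,d=optics.grab_frame('scene');cv2.imwrite('pics/scene1.png',p[:,:,::-1])
E
```

```text
50.19981248543143 [542.5   6.3 121.1] [0.2 1.  4.3]
lifted 50.51474159189247 [-0.3  0.7 -3.4] 7.225
touch True [480.3 292.2 131.1] [-0.2  0.6  5.1]
12.0333
```

View pics/scene1.png

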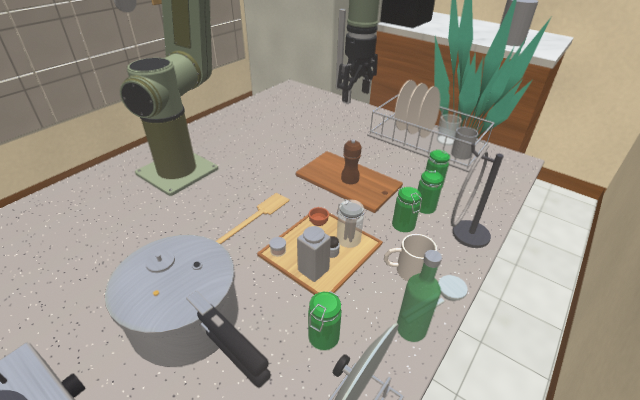

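Mill stands upright on the board (scene px 351,165). Next the clear jar (px 349,222; the green ones at 408,208 / 430,190 / 438,165 / 324,320 are decoys) and the tin.

Run:
```python
from h import *
pick(618.5,75.0,83,-93*D,64)
place(570,294,93,-93*D)
pick(612.7,-64.3,98,-94*D,56)
place(390,294,108,-94*D)
p,d=optics.grab_frame('scene');cv2.imwrite('pics/scene2.png',p[:,:,::-1])
p,d=optics.grab_frame('top');cv2.imwrite('pics/top2.png',p[:,:,::-1])
```

```text
gripped 62.5 [619.7  75.2  90.6] [0.2 1.7 5.6]
lifted 62.2 [ 0.1  1.  -3.3] 16.7667
touch True [570.3 294.2 100.6] [-0.2  0.8  5.7]
21.7
gripped 55.3 [613.5 -64.4 105. ] [ 0.2 -0.1  3.1]
lifted 55.5 [ 0.6  0.9 -3.8] 26.5667
touch True [390.3 294.3 115. ] [-0.9  0.3  5.1]
32.0083
```

View pics/scene2.png

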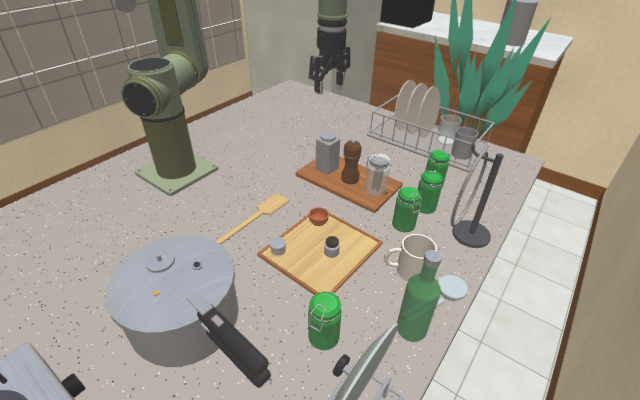

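View pics/top2.png

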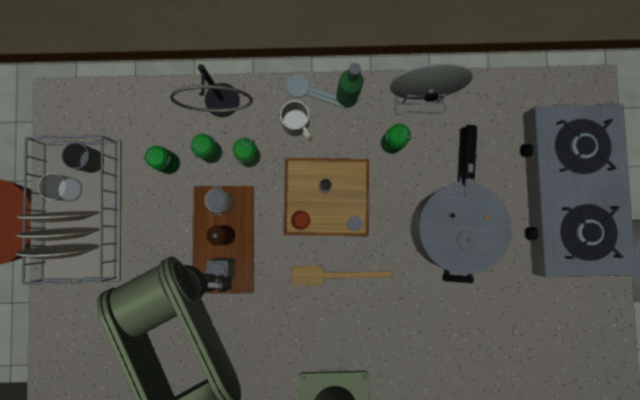

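Tin (328,153), mill (351,162), jar (377,175) all stand on the board; weight (332,246) is now free, bowl and pot unmoved. The top and wrist cameras disagreed about 5 mm on the vent, so I'll look at it from two opposite wrist angles.

Run:
```python
from h import *
def snap(n):
    s=sensors.read_state(); p,d=optics.grab_frame('wrist')
    np.savez(n+'.npz',p=p,d=d,pos=s['eef_pos'],R=s['eef_rot']); print(s['t'],s['eef_pos'],s['q'][5]); return p
ims=[]
for n,yaw,x in(('v1',-90,450),('v2',90,465)):
    ctrl.move_ptp([x,-330,300],down(yaw*D)); ctrl.hold(.4); ims.append(snap(n))
cv2.imwrite('pics/v12.png',np.vstack([i[100:400,20:620] for i in ims])[:,:,::-1])
```

```text
34.75 [ 450.16279236 -329.76393066  300.00839969] 0.7829788062372789
37.8333 [ 464.99604593 -330.01182637  300.01092301] -2.3397058844674783
```

View pics/v12.png

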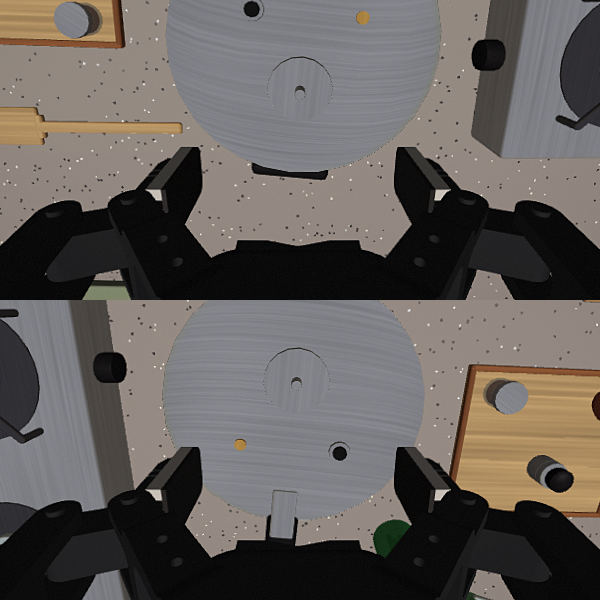

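Run:
```python
from h import *
ims=[]
for n,(u,v) in(('v1',(320,189)),('v2',(317,181))):
    p=np.load(n+'.npz')['p'][v-37:v+38,u-50:u+50]; ims.append(cv2.resize(p,None,fx=4,fy=4,interpolation=cv2.INTER_CUBIC)); print(n,u-50,v-37)
im=cv2.convertScaleAbs(np.hstack(ims),alpha=1.5,beta=-20);cv2.imwrite('pics/v12c.png',im[:,:,::-1])
```

```text
v1 270 152
v2 267 144
```

View pics/v12c.png

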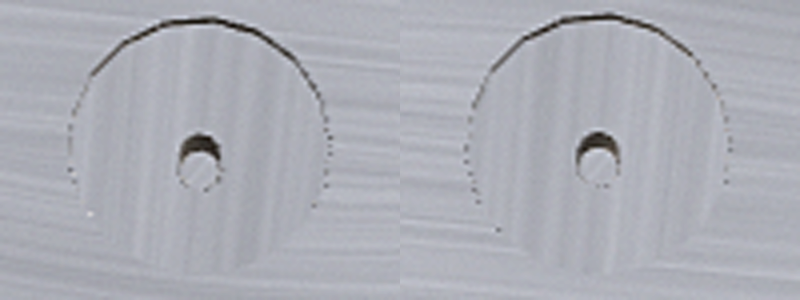

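Run:
```python
from h import *
f=lambda u,v,s,u0,v0:((u+.5)/s-.5+u0,(v+.5)/s-.5+v0)
print(wz('v1',[f(200,170,4,270,152),f(199.5,145.5,4,270,152)],[182,168]))
print(wz('v2',[f(198,166,4,267,144),f(198.5,143.5,4,267,144)],[182,168]))
w=np.load('v2.npz');C=cloud('wrist',w['d'],(w['pos'],w['R']));m=(abs(C[...,0]-612)<60)&(abs(C[...,1]-10)<60)&(C[...,2]>46)&(C[...,2]<60);print('weight',C[m].mean(0),m.sum())
for n in('v1','v2'):
    w=np.load(n+'.npz');C=cloud('wrist',w['d'],(w['pos'],w['R']));m=(np.hypot(C[...,0]-455,C[...,1]+331)<24);P=C[m];print(np.median(P[:,2]),C[m&(C[...,2]>176)].mean(0),(C[...,2][m]>176).sum())
```

```text
[[ 455.08772541 -330.8299629   182.        ]
 [ 456.36111042 -330.81295218  168.        ]]
[[ 453.1491871  -331.56907553  182.        ]
 [ 451.94111097 -331.53019487  168.        ]]
weight [608.51230327   5.91238035  52.72481844] 492
358.9452613723673 [ 464.25045549 -330.97363619  360.39806198] 11068
360.40285270283766 [ 450.2427706  -331.02377302  361.31487119] 12655
```

Run:
```python
from h import *
x,y=611.2,10
ctrl.gripper_to(85); ctrl.move_ptp([x,y,200],down(0)); ctrl.move_l([x,y,38],vel=130)
ctrl.gripper_to(34,20); s=sensors.read_state(); print(s['grip_width'],s['eef_pos'],s['force'].round(1)); x1=s['eef_pos'][0]
ctrl.gripper_to(70); ctrl.move_l([x,y,120],vel=150); ctrl.move_ptp([x,y,120],down(-np.pi/2)); ctrl.move_l([x,y,38],vel=130)
ctrl.gripper_to(28,50); s=sensors.read_state(); print(s['grip_width'],s['eef_pos'],x1,s['force'].round(1))
ctrl.move_l([x,y,250],vel=150);s=sensors.read_state(); print(s['grip_width'],s['t'],s['eef_pos'])
ctrl.move_ptp([454.2,-331.2,300],down(-np.pi/2)); ctrl.move_l([454.2,-331.2,240],vel=120)
ctrl.hold(.3); s=sensors.read_state(); print(s['t'],s['eef_pos'],s['eef_rot'].round(3).tolist()); p,d=optics.grab_frame('wrist');cv2.imwrite('pics/hold.png',p[:,:,::-1])
```

```text
36.89170505042643 [611.47039455   9.98060686  38.58529453] [-0.4  0.2  4.2]
35.861900397808036 [612.41708518   9.90201767  39.53008359] 611.4703945470296 [-1.4  0.9  4.9]
35.70259827587427 47.1917 [610.46145686  10.06353077 248.56400444]
49.5583 [ 454.55230985 -331.56638104  240.93476696] [[1.0, -0.0, 0.001], [-0.0, -1.0, -0.001], [0.001, 0.001, -1.0]]
```

View pics/hold.png

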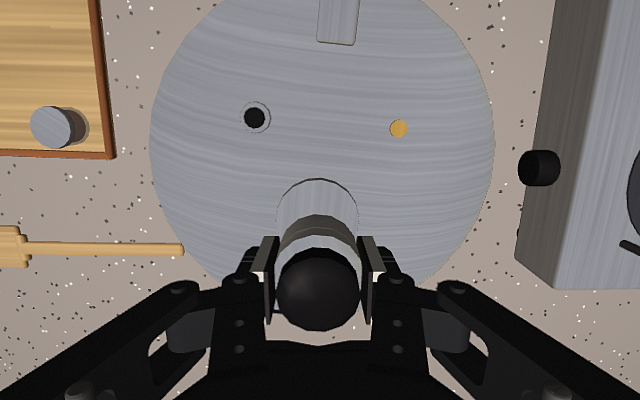

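Weight (px 318,290) hangs upright in the jaws in line with the boss (317,225). Lowering.

Run:
```python
from h import *
x,y=454.2,-331.2
ctrl.move_l([x,y,219],vel=80); ctrl.hold(.2)
hit=ctrl.move_l([x,y,196],vel=20,threshold=5); s=sensors.read_state(); print(hit,s['eef_pos'],s['force'].round(1),s['grip_width'])
```

```text
True [ 454.06785626 -331.09956093  199.53465674] [-0.   0.2  4.1] 35.825145903445375
```

Contact came exactly at the predicted seated height (199.5), so I'll release.

Run:
```python
from h import *
x,y=454.2,-331.2
ctrl.gripper_to(60); ctrl.move_l([x,y,300],vel=120); ctrl.hold(.3)
s=sensors.read_state(); p,d=optics.grab_frame('wrist'); print(s['t'])
C=cloud('wrist',d,(s['eef_pos'],s['eef_rot']));m=(np.hypot(C[...,0]-x,C[...,1]-y)<24)&(C[...,2]>205)&(C[...,2]<222);print(C[m].mean(0),np.median(C[m][:,2]),'expect 214',m.sum())
q,_=optics.grab_frame('scene')
cv2.imwrite('pics/seat.png',np.vstack([cv2.resize(p[80:280,170:470],(600,400)),cv2.resize(q[230:290,100:280],(600,200))])[:,:,::-1])
```

```text
52.775
[ 454.13592243 -331.36239458  213.40000146] 213.96827572007504 expect 214 1744
```

View pics/seat.png

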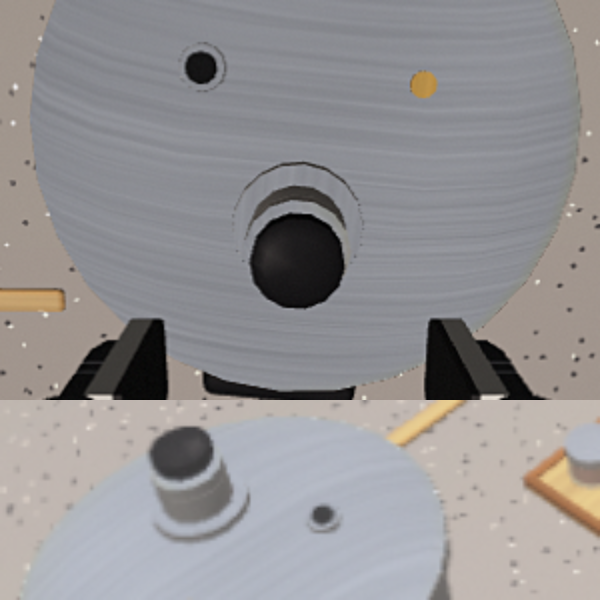

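Weight is seated: cap top measured at 214.0 mm (expected 214) at (454.1,-331.4). Now the three go back, mill last.

Run:
```python
from h import *
pick(390,294,108,-94*D,56)
place(612.7,-64.3,98,-94*D)
pick(570,294,93,-93*D,64)
place(618.5,75.0,83,-93*D)
p,d=optics.grab_frame('scene');cv2.imwrite('pics/scene3.png',p[:,:,::-1])
```

```text
gripped 55.4 [390.8 294.5 114.9] [0.3 1.  3.2]
lifted 55.5 [-0.1 -0.6 -2.4] 58.6583
touch True [613.2 -64.4 105. ] [ 0.6 -0.4  5.4]
64.25
gripped 62.4 [571.1 294.6 100.7] [-0.3  1.   5.5]
lifted 62.8 [ 0.2  0.3 -2.5] 69.1417
touch True [618.9  75.1  90.7] [-0.6 -0.4  4.7]
74.2167
```

View pics/scene3.png

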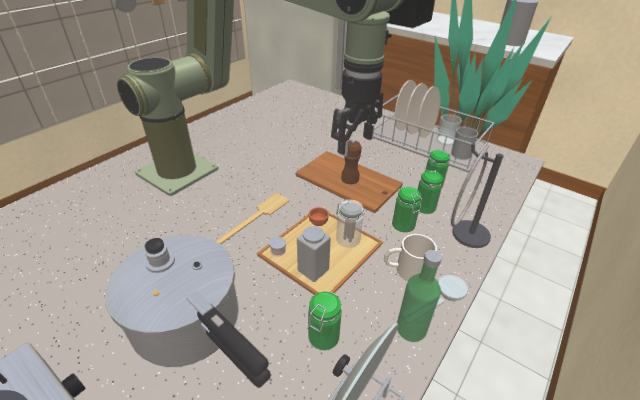

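Tin (314,255) and jar (349,222) are back at their starting pixels; next the mill.

Run:
```python
from h import *
pick(480,292,124,-92*D,52)
place(541.5,6.3,114,-92*D)
ctrl.move_ptp([590,10,340],down(-np.pi/2)); ctrl.hold(.3)
s=sensors.read_state();p,d=optics.grab_frame('wrist');np.savez('end.npz',p=p,d=d,pos=s['eef_pos'],R=s['eef_rot'])
for n in('w_tray','end'):
    w=np.load(n+'.npz');C=cloud('wrist',w['d'],(w['pos'],w['R']))
    for lo,hi,x,y,r in((118,130,617,72,45),(126,140,610,-60,45),(132,148,540,9,40),(30,44,505,-68,25),(30,44,519,80,32)):
        m=(C[...,2]>lo)&(C[...,2]<hi)&(abs(C[...,0]-x)<r)&(abs(C[...,1]-y)<r);print(n,C[m].mean(0).round(1),m.sum())
cv2.imwrite('pics/end_w.png',p[:,:,::-1])
p,d=optics.grab_frame('scene');cv2.imwrite('pics/end_s.png',p[:,:,::-1]); print(s['t'])
```

```text
gripped 50.1 [480.9 292.5 131.2] [0.9 1.  4.7]
lifted 50.6 [-0.8 -1.2 -2.8] 78.475
touch True [541.9   6.3 121.2] [-1.  -0.   4.5]
83.425
w_tray [620.   74.6 122.8] 2483
w_tray [613.  -64.  131.6] 1765
w_tray [544.    6.3 138.4] 1358
w_tray [504.7 -68.2  39.5] 714
w_tray [514.6  82.4  37.2] 474
end [618.9  74.2 122.8] 2504
end [612.6 -64.1 131.5] 1788
end [543.5   6.2 138.4] 1363
end [504.7 -68.3  39.6] 720
end [514.4  82.7  37.2] 477
84.0833
```

View pics/end_w.png

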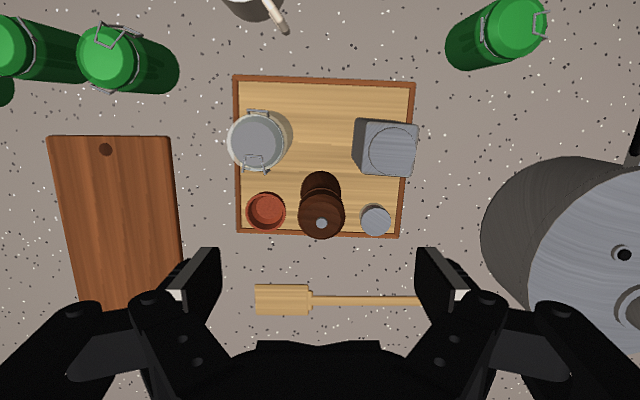

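View pics/end_s.png

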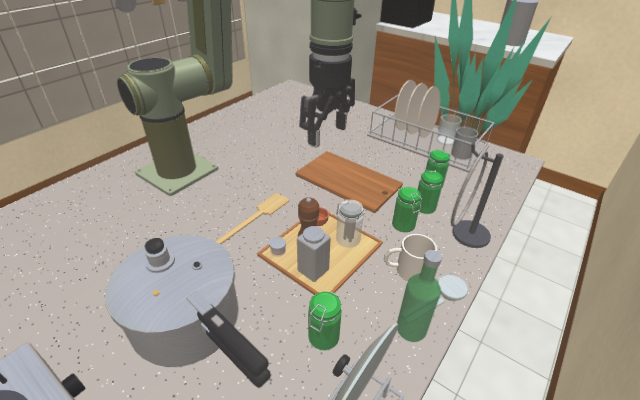

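The jar (wrist px 257,142), tin (390,148) and mill (321,210) are all back within about 1.2 mm of where they started. The weight sits on the vent (scene px 155,252), and the bowl and pot haven't moved. Handing in.

```bash
python3 -c "
from plant import ctrl
print(ctrl.finish_job())"
```

```text
the job is handed in; nothing more can be done
None
```

I moved the mill, jar and tin to the chopping board, set the weight over the vent pipe, and put all three back on their spots on the tray. I handed the job in at about 84 s of the 144 s; the hand-in gives no verdict.

- **Weight:** It touched down at the height expected for fully seated. Afterwards its cap top measured 214.0 mm (expected 214), at (454.1, -331.4). That is within about 1 mm of my vent estimate of (454.1, -331.2).
- **Jar, mill and tin:** Before and after wrist-camera views put each within about 1.2 mm of its start, upright and released.
- **Salt bowl and spice pot:** They shifted less than 0.5 mm, which is within measurement noise.
- **Disagreement:** The top camera put the vent about 5 mm off in y (-326 against -331). I went with the average of two opposite wrist-camera views, and the seating confirmed it.

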